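# Bushing on, bearing cover held over its screw holes

### The job

Drop the cast-iron bushing that fits the gearbox housing's shaft stub over the stub, down onto the housing face, and let go of it. Then take the bearing cover whose holes match the housing's threaded holes by its lug and hold it level about 45 mm above the housing face, touching nothing there, with all its holes lined up over the threaded ones so the fitter can start the screws; finish still holding it there. Leave everything else on the ledge where it is.

Things in the scene. Friction and masses are not known exactly. Their poses are not given: they have to be found in the camera images.
- housing: Gearbox housing, fixed to the ledge: green base 180 x 140 mm (its x by y), grey rectangular top flange 160 x 124 mm whose flat face is 70 mm above the ledge. Four 9 mm threaded holes in the face at x = +-46 mm, y = +-33 mm of its own axes, and a steel shaft stub at the centre, 24 mm in diameter, standing 18 mm above the face, its top edge chamfered 3 mm. Origin: centre of the underside on the ledge; z up.
- seat (a point): Centre of the housing's top face, at the foot of the shaft stub, 70 mm above the ledge; axes as the housing's.
- wide_bushing: The bushing that fits the stub: grey cast-iron ring, outer diameter 44, bore 30, height 22 mm, lying flat on the ledge. Origin: centre of its underside; z along the bore, up.
- narrow_bushing: Bystander: grey cast-iron ring that does not fit, outer diameter 36, bore 18, height 22 mm. Origin: centre of its underside.
- four_hole_cover: Matching cover, aluminium, flat on the ledge: plate 116 x 90 x 8 mm (x, y, z), four 12 mm holes at x = +-46, y = +-33 mm (a half turn also matches). On it a closed round cap (60 mm diameter, top 30 mm above the underside) and on that a flat-sided lug to grip, 40 mm along x, 18 mm along y, from 30 to 61 mm up, over the centre of mass. Origin: centre of the underside; z up.
- two_hole_cover: Bystander: aluminium cover that does not match, plate 120 x 64 x 8 mm with two holes at x = +-46 mm, with the same cap and lug, 61 mm high in all. Origin: centre of the underside.
- mallet_head: Bystander: mallet head without handle, 94 mm long along its x, 42 mm diameter, dark steel with copper faces. Origin: centre of its underside.
- gauge_block: Bystander: aluminium gauge block 75 x 30 x 35 mm. Origin: centre of its underside.
- pinion: Bystander: rejected helical pinion standing on its face, 65 mm across, 42 mm high. Origin: centre of its underside.
Things that resemble listed ones, but are neither listed nor needed, are in the scene too. Leave any green or pink look-alike of the wide_bushing alone.

How it is judged:
By the outcome, as a careful person would: the job done as asked, in the order asked, and still so for the second after the job is handed in, while the arm keeps its last pose, push and grip.
It also fails if it takes over 58 s, if anything falls off the work surface, if the arm or the gripper's body presses on something with over 40 N, if the wrist force passes 120 N, or if a joint passes its speed limit or range.

### The arm

A 7-joint arm with a two-finger parallel gripper is mounted at the origin on the work surface. World frame = base frame: x ahead of the robot, y to its left, z up, the work surface at z = 0. Lengths are in m, angles in rad, forces in N, time in s.
With the tool pointing down it reaches from about 0.4 to 0.85 m from the base axis. Payload 10.4 kg.
Tool frame: the origin (TCP) lies between the finger pads; the fingertips stand 8 mm ahead of it and the grasp point (between the pads) lies 11 mm behind it; z points along the fingers, x is the direction in which the jaws open and shut, and the axes are right-handed (so a half turn about z gives the same grasp; the last joint's range is limited). The gripper opens to 87 mm and grips with 3 to 60 N. Pads are 19 mm wide; open, the fingers measure 117 mm over their backs; the gripper's body (75 mm by 190 mm) begins 51 mm behind the grasp point.
Start: joints at [-1.227, 0.332, -0.065, 1.46, 0.022, 1.35, -0.088], TCP at [0.224, 0.583, 0.231] pointing down, gripper open.
Joint ranges: [-2.6, 2.6], [-0.5, 2.12], [-1.47, 1.34], [0.16, 2.42], [-1.27, 4.41], [0.06, 2.06], [-2.6, 2.6]. Speed limits (rad/s): [2.22, 2.22, 2.79, 2.79, 3.14, 3.14, 3.14].

### API

Orientations are given as a unit quaternion [x, y, z, w].
In Python, from bench import r, viewer gives the robot as it stands.
- The arm moves only by the tool apply_moves, never from a script. Its argument "increments" is a list of rows, each an object with "grip": the closure in counts, from 0 (fully open) to 255 (shut); "xyz": the shift along the tool's x, y, z in mm, a list of three; "rotation": the turn, a rotation vector about the tool's x, y, z in degrees, a list of three. A call has 1 to 5 rows; each row is the pose to reach, as a shift and turn from the pose measured when the call began, along the tool's axes at that moment; what a row does not reach only later rows make up. A row lasts 1/8 s, in which the tool goes at most 62.5 mm and 10.7 degrees, less where a joint would pass 70% of its speed; a pose out of reach is approached as far as the arm can. A call with a gripper value outside its range is refused whole. The fingers move at their own pace and stop on an object; "squeeze" is the grip in N (left out, the last holds). Time passes only in rows, so rows that repeat a pose let the fingers close. It gives the time, the measured TCP pose, the force and the opening at its end, in the units of the state.
- r.read_state(): the state, without advancing time (a new reading comes with each control period).
- viewer.camera(name): name is "side" or "top" or "wrist"; returns a dict with "img" (420x560x3 uint8, blue, green, red), "range_z" (420x560 float32, m along the optical axis (not along the pixel's ray), 0 where there is no reading), "vertical_fov" (degrees; the focal length in pixels is half the picture's height over the tangent of half this angle, whatever the lens; pixels are square), "cx", "cy" (the principal point, pixels), "rvec" (rotation vector, rad) and "tvec" (3), from world to camera coordinates, as OpenCV has them. Camera axes: x right, y down, z forward; pixel columns grow to the right and rows downward; lengths in m; the calibration is good to about 2 mm. A picture is of the moment at which its call begins.
- r.close_job(): hands the job in, once; it reports no verdict.
The state is a dict: "time": time; "joint_positions": joint angles; "joint_vel": joint speeds; "joint_torque": joint torques, N m; "ee_pos": TCP position; "eef_rot": TCP orientation; "ft_force": force on the tool from outside, world axes, zero at the start; "torque": the same for the moment, N m; "width": finger opening in m.
Only numpy, scipy, OpenCV 4.12 (cv2) and the standard library are available. Lean on these libraries where they do the work, as an engineer would, in place of code of your own. Each camera call takes 0.05 s, during which the arm holds its last target.

## Working session

There is one attempt and no reset: what is moved stays moved. The work goes in short steps, Python scripts to look and compute and a tool call to move; the robot and the scene stay as the last step left them, time stands still between calls to the robot, and variables do not carry over. Pictures are saved under pics/ and viewed, and the job is handed in when it is done.

Besides the shell and the picture viewer there is one more tool, called as name(argument=value, ...) on one line, values as JSON. apply_moves: Moves the arm, as the interface text tells. Its arguments: {"type":"object","properties":{"increments":{"type":"array","items":{"type":"object","properties":{"grip":{"type":"number"},"xyz":{"type":"array","items":{"type":"number"}},"rotation":{"type":"array","items":{"type":"number"}}}}},"squeeze":{"type":"number"}},"required":["increments"]}

```bash
ls; mkdir -p pics
cat > h.py <<'E'
import numpy as np, cv2, pickle
from scipy.spatial.transform import Rotation as R
def snap(viewer,name,tag):
    c=viewer.camera(name); cv2.imwrite(f'pics/{tag}.png',c['img']); pickle.dump(c,open(f'pics/{tag}.pkl','wb')); return c
def load(tag): return pickle.load(open(f'pics/{tag}.pkl','rb'))
def K(c):
    f=c['img'].shape[0]/2/np.tan(np.radians(c['vertical_fov'])/2); return f
def Rt(c): return R.from_rotvec(np.ravel(c['rvec'])).as_matrix(), np.ravel(c['tvec'])
def ray(c,u,v,z):
    f=K(c); M,t=Rt(c); d=M.T@np.array([(u-c['cx'])/f,(v-c['cy'])/f,1]); o=-M.T@t
    return o+d*(z-o[2])/d[2]
def dep(c,u,v):
    f=K(c); M,t=Rt(c); z=c['range_z'][int(v),int(u)]
    return M.T@(np.array([(u-c['cx'])/f*z,(v-c['cy'])/f*z,z])-t)
def cloud(c):
    f=K(c); M,t=Rt(c); h,w=c['range_z'].shape; u,v=np.meshgrid(np.arange(w),np.arange(h)); z=c['range_z']
    P=np.stack([(u-c['cx'])/f*z,(v-c['cy'])/f*z,z],-1)-t
    return P@M
def proj(c,p):
    f=K(c); M,t=Rt(c); q=M@np.array(p)+t; return np.array([f*q[0]/q[2]+c['cx'],f*q[1]/q[2]+c['cy']])
E
python3 - <<'E'
from h import *
from bench import r,viewer
print(r.read_state())
for n in['side','top','wrist']:
    c=snap(viewer,n,n+'0'); M,t=Rt(c); print(n,c['vertical_fov'],c['cx'],c['cy'],-M.T@t,M[2])
E
```

```text
pics
{'time': 0.0, 'joint_positions': array([-1.22663019,  0.33290329, -0.06470764,  1.46094284,  0.02160378,
        1.34992932, -0.08848436]), 'joint_vel': array([ 0.00219592, -0.00079988,  0.00269022, -0.00167688, -0.00115868,
        0.00013537,  0.00168036]), 'joint_torque': array([-1.33431713e-03, -6.23255897e+01,  2.37595296e-02, -3.89911258e+01,
       -6.14398322e-02,  3.94812925e-02,  1.34660404e-04]), 'ee_pos': array([0.22398766, 0.5830684 , 0.22973362]), 'eef_rot': array([ 8.24183245e-01,  5.66322723e-01, -5.92032957e-04,  4.49795935e-04]), 'ft_force': array([0.34894001, 0.18952758, 0.08782372]), 'torque': array([-0.0290934 , -0.02325384,  0.02122898]), 'width': 0.0872894321795585}
side 47.526890118099715 279.11690666691806 210.17352269284302 [0.34369473 0.71866443 1.01723965] [ 0.16558887 -0.6364177  -0.75336103]
top 50.47032560524546 283.00419614172324 212.22759051345466 [ 0.33265753 -0.09972404  1.21330131] [ 0.17812019  0.01462046 -0.98390012]
wrist 61.934828808155025 277.3571251050381 210.59439937494292 [0.14823614 0.61150273 0.38501582] [ 0.27276498 -0.10651448 -0.95616627]
```

View pics/side0.png

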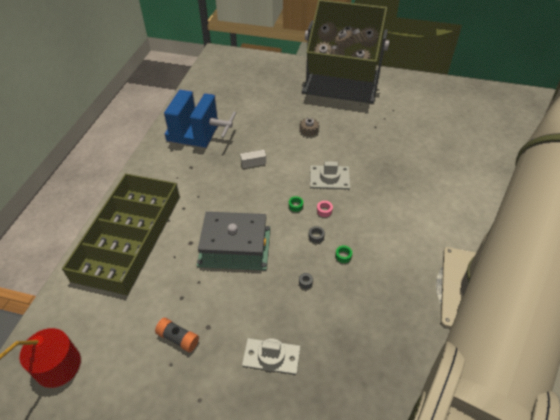

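View pics/top0.png

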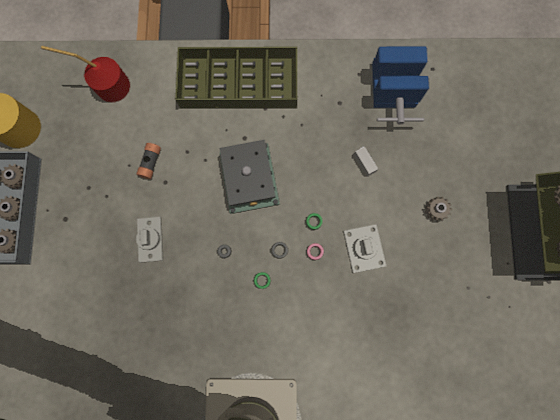

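View pics/wrist0.png

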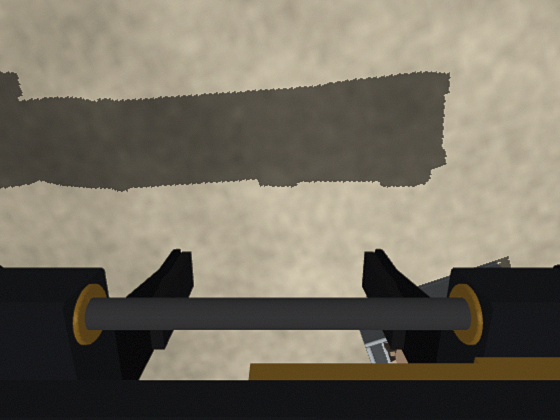

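Side view: housing at (234,236), grey rings at (316,234) and (305,280), four-hole cover at (330,175), two-hole cover at (271,354).
Top view, things that could be taken for the wide_bushing:
- grey ring (279,250)
- smaller grey ring (224,251)
- pink ring (315,252)
- green rings (314,221) and (262,281)

Covers in the top view: (364,249) shows four holes, (149,240) shows two. By the description I choose the grey ring at (279,250) and the cover at (364,249). Next I measure them and check a close crop.

Run:
```python
from h import *
c=load('top0'); s=load('side0')
a=cv2.resize(c['img'][130:300,200:400],None,fx=4,fy=3.5*4/3.5,interpolation=cv2.INTER_CUBIC)[:600]
cv2.imwrite('pics/crop0.png',cv2.resize(a,(700,595)))
P=cloud(c)
for nm,(u,v) in dict(wide=(279,250),narrow=(224,251),pink=(315,252),g1=(314,221),g2=(262,281),cover=(364,249),house=(247,172),two=(149,240)).items():
    w=P[max(0,v-45):v+45,max(0,u-45):u+45].reshape(-1,3)
    p=ray(c,u,v,0.02); d=np.hypot(*(w[:,:2]-p[:2]).T)
    print(nm,p.round(3), 'maxz r<.03',w[d<.03][:,2].max().round(4), 'ledge',np.median(w[w[:,2]<.01][:,2]).round(4))
    if nm in('wide','narrow','pink','g1','g2'):
        q=w[(d<.035)&(w[:,2]>.016)]; 
        print(q.min(0).round(4),q.max(0).round(4),len(q),(q.min(0)+q.max(0))/2)
    if nm=='cover':
        for lo,hi in((.005,.012),(.026,.034),(.055,.066)):
            q=P.reshape(-1,3); dd=np.hypot(*(q[:,:2]-p[:2]).T); q=q[(dd<.085)&(q[:,2]>lo)&(q[:,2]<hi)]
            rr=cv2.minAreaRect(q[:,:2].astype(np.float32)*1000); print(lo,len(q),rr,np.median(q[:,2]))
    if nm=='house':
        q=P.reshape(-1,3); dd=np.hypot(*(q[:,:2]-p[:2]).T); 
        for lo,hi in((.065,.075),(.082,.093)):
            k=q[(dd<.13)&(q[:,2]>lo)&(q[:,2]<hi)]
            print(lo,len(k),cv2.minAreaRect(k[:,:2].astype(np.float32)*1000),np.median(k[:,2]),k.mean(0))
```

```text
wide [ 0.446 -0.071  0.02 ] maxz r<.03 0.0267 ledge -0.0004
[ 0.4267 -0.0929  0.0167] [ 0.4673 -0.0526  0.0267] 110 [ 0.44699674 -0.07278963  0.02171573]
narrow [0.443 0.076 0.02 ] maxz r<.03 0.0251 ledge -0.0006
[0.4266 0.0593 0.0167] [0.4593 0.0926 0.0251] 104 [0.44295158 0.07598929 0.02087708]
pink [ 0.44  -0.168  0.02 ] maxz r<.03 0.0278 ledge -0.0002
[ 0.4216 -0.1893  0.016 ] [ 0.4621 -0.1489  0.0278] 110 [ 0.44182443 -0.169086    0.02190763]
g1 [ 0.524 -0.166  0.02 ] maxz r<.03 0.0295 ledge -0.0003
[ 0.5028 -0.1878  0.0163] [ 0.5462 -0.1467  0.0295] 106 [ 0.52450726 -0.16723995  0.02288046]
g2 [ 0.364 -0.027  0.02 ] maxz r<.03 0.0269 ledge -0.0004
[ 0.3452 -0.0481  0.0161] [ 0.3871 -0.008   0.0269] 115 [ 0.36615842 -0.02806108  0.02150011]
cover [ 0.449 -0.299  0.02 ] maxz r<.03 0.0648 ledge 0.0
0.005 823 ((446.8908386230469, -295.48895263671875), (147.29795837402344, 157.95474243164062), 71.26947784423828) 0.0078983099247837
0.026 242 ((451.9380798339844, -302.7007141113281), (59.09373092651367, 56.50522994995117), 88.97431945800781) 0.029526344995466407
0.055 106 ((451.7821044921875, -303.5751647949219), (39.249305725097656, 18.376935958862305), 13.097071647644043) 0.0602178144166185
house [0.662 0.018 0.02 ] maxz r<.03 0.0922 ledge -0.0007
0.065 2535 ((648.9544067382812, 12.861251831054688), (161.37428283691406, 124.1336898803711), 10.897639274597168) 0.06930402886044042 [0.6475485  0.01284149 0.06936417]
0.082 59 ((649.7570190429688, 12.156911849975586), (21.838802337646484, 20.9525089263916), 71.7775650024414) 0.08658875508567435 [0.64899428 0.01230158 0.08678834]
two [0.473 0.28  0.02 ] maxz r<.03 0.0641 ledge -0.0005
```

View pics/crop0.png

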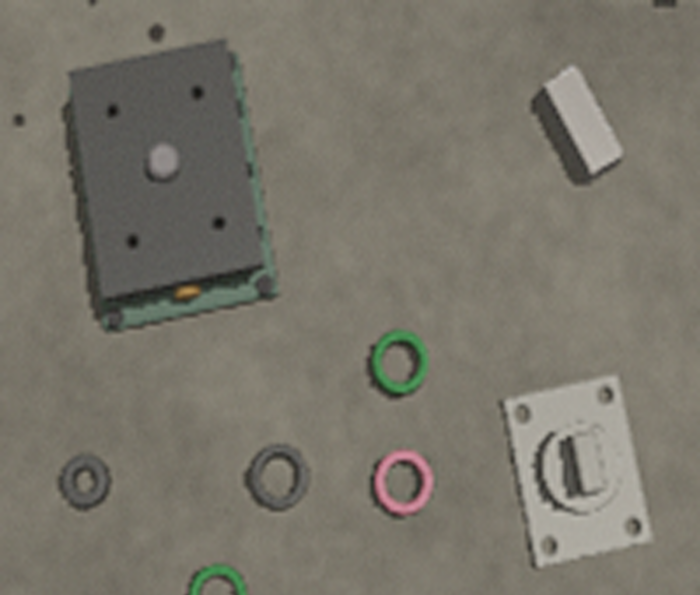

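The crop shows the wide ring (thin wall, big bore) at crop (278,478) and the narrow ring at (84,481). It also shows the four-hole cover and the housing with its four holes and stub. Depth sizes agree: ring about 41 mm by the depth pixels, flange 161x124, lug 39x18. The choice holds, so I move to a hover.

```bash
cat >> h.py <<'E'
def goal(r,p,yaw):
    s=r.read_state(); T=R.from_quat(s['eef_rot']); p0=s['ee_pos']
    y=np.radians(yaw); X=np.array([np.cos(y),np.sin(y),0]); Z=np.array([0,0,-1.]); G=R.from_matrix(np.stack([X,np.cross(Z,X),Z],1))
    print('t',round(s['time'],2),'pos',p0.round(4),'yaw',np.degrees(np.arctan2(*T.as_matrix()[[1,0],0])).round(2),'w',round(s['width'],4),'F',s['ft_force'].round(1))
    print('xyz',(T.inv().apply(np.array(p)-p0)*1000).round(1),'rot',np.degrees((T.inv()*G).as_rotvec()).round(2))
E
python3 - <<'E'
from h import *
from bench import r
goal(r,[.42,-.073,.2],80)
E
```

```text
t 0.15 pos [0.224  0.5832 0.23  ] yaw 68.98 w 0.087 F [-0.5 -0.  -1. ]
xyz [-542.2  418.2   30.5] rot [ -0.     0.06 -11.02]
```

Run:
```python
from h import *
from bench import r
goal(r,[.40,.33,.23],80)
```

```text
t 0.15 pos [0.224  0.5832 0.23  ] yaw 68.98 w 0.087 F [-0.5 -0.  -1. ]
xyz [-1.732e+02  2.550e+02  1.000e-01] rot [ -0.     0.06 -11.02]
```

apply_moves(increments=[{"xyz": [-35, 50, 0], "rotation": [0, 0, -2], "grip": 0}, {"xyz": [-70, 100, 0], "rotation": [0, 0, -5], "grip": 0}, {"xyz": [-105, 150, 0], "rotation": [0, 0, -8], "grip": 0}, {"xyz": [-140, 200, 0], "rotation": [0, 0, -11], "grip": 0}, {"xyz": [-175, 250, 0], "rotation": [0, 0, -11], "grip": 0}])

```text
time: 0.78
ee_pos: [0.3955, 0.3283, 0.2301]
eef_rot: [0.766, 0.643, -0.0, 0.0]
ft_force: [1.3, 0.0, 0.4]
width: 0.0869
```

Run:
```python
from h import *
from bench import r
goal(r,[.42,-.073,.2],80)
```

```text
t 0.78 pos [0.3955 0.3283 0.2301] yaw 80.03 w 0.0869 F [1.3 0.  0.4]
xyz [-390.9   93.7   30.5] rot [-0.01  0.05  0.03]
```

apply_moves(increments=[{"xyz": [-60, 10, 5], "rotation": [0, 0, 0], "grip": 0}, {"xyz": [-120, 25, 10], "rotation": [0, 0, 0], "grip": 0}, {"xyz": [-180, 42, 15], "rotation": [0, 0, 0], "grip": 0}, {"xyz": [-240, 58, 20], "rotation": [0, 0, 0], "grip": 0}, {"xyz": [-300, 74, 25], "rotation": [0, 0, 0], "grip": 0}])

```text
time: 1.4
ee_pos: [0.4161, 0.0179, 0.2053]
eef_rot: [0.766, 0.643, -0.0, 0.0]
ft_force: [1.2, 1.1, 0.1]
width: 0.0875
```

apply_moves(increments=[{"xyz": [-50, 10, 3], "rotation": [0, 0, 0], "grip": 0}, {"xyz": [-91, 20, 6], "rotation": [0, 0, 0], "grip": 0}, {"xyz": [-91, 20, 6], "rotation": [0, 0, 0], "grip": 0}, {"xyz": [-91, 20, 6], "rotation": [0, 0, 0], "grip": 0}])

```text
time: 1.9
ee_pos: [0.42, -0.0744, 0.1992]
eef_rot: [0.766, 0.643, -0.0, 0.0]
ft_force: [0.3, 0.5, 0.4]
width: 0.0874
```

Run:
```python
from h import *
from bench import r,viewer
c=snap(viewer,'wrist','w1')
goal(r,[.447,-.0728,.03],80)
print(proj(c,[.447,-.0728,.022]),proj(c,[.649,.0125,.088]))
```

```text
t 1.95 pos [ 0.4201 -0.0741  0.1993] yaw 80.12 w 0.0867 F [ 0.3 -0.2 -0.2]
xyz [  5.9  26.3 169.3] rot [-0.    0.01  0.12]
[284.63070802 215.98958515] [407.32029296 417.24607031]
```

View pics/w1.png

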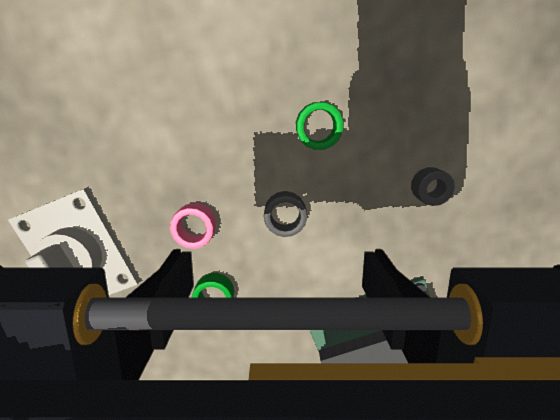

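Wrist view: the grey ring is at (285,214), where the top-view estimate puts it (284.6,216). I refine its centre from this view.

Run:
```python
from h import *
from bench import r
c=load('w1'); P=cloud(c)
for nm,(x,y) in dict(wide=(.447,-.073),pink=(.442,-.169),narrow=(.443,.076)).items():
    m=(np.hypot(P[...,0]-x,P[...,1]-y)<.03)&(P[...,2]>.019)&(P[...,2]<.026)
    v,u=np.nonzero(m); q=P[m]; hull=cv2.convexHull(q[:,:2].astype(np.float32)*1000)
    print(nm,len(q),np.median(q[:,2]),cv2.minEnclosingCircle(hull),cv2.fitEllipse(hull))
```

```text
wide 793 0.022707589404821243 ((447.1888122558594, -72.30598449707031), 21.950796127319336) ((447.16583251953125, -72.31330108642578), (42.91823196411133, 43.33265686035156), 116.11498260498047)
pink 794 0.02259631643589049 ((443.255126953125, -167.4484100341797), 21.782854080200195) ((443.13287353515625, -167.33895874023438), (42.86878967285156, 43.127323150634766), 39.683128356933594)
narrow 820 0.02266263678897602 ((444.2622985839844, 76.86666870117188), 17.97479248046875) ((444.185302734375, 76.82118225097656), (35.19987106323242, 35.56202697753906), 148.6225128173828)
```

The ring measures 44 mm across, as it must, with its centre at (0.4472, -0.0723). I descend to it.

apply_moves(increments=[{"xyz": [3, 13, 50], "rotation": [0, 0, 0], "grip": 0}, {"xyz": [6.5, 26.5, 100], "rotation": [0, 0, 0], "grip": 0}, {"xyz": [6.5, 26.5, 130], "rotation": [0, 0, 0], "grip": 0}, {"xyz": [6.5, 26.5, 150], "rotation": [0, 0, 0], "grip": 0}, {"xyz": [6.5, 26.5, 150], "rotation": [0, 0, 0], "grip": 0}])

```text
time: 2.58
ee_pos: [0.4463, -0.0712, 0.0481]
eef_rot: [0.765, 0.644, -0.001, -0.001]
ft_force: [-0.9, -0.1, 0.6]
width: 0.0871
```

Run:
```python
from h import *
from bench import r,viewer
goal(r,[.4472,-.0723,.011],80)
```

```text
t 2.58 pos [ 0.4463 -0.0712  0.0481] yaw 80.22 w 0.0871 F [-0.9 -0.1  0.6]
xyz [-0.9  1.2 37.1] rot [-0.18  0.07  0.22]
```

apply_moves(increments=[{"xyz": [-0.5, 1, 18], "rotation": [0, 0, 0], "grip": 0}, {"xyz": [-0.9, 1.2, 32], "rotation": [-0.2, 0, 0.2], "grip": 0}, {"xyz": [-0.9, 1.2, 37], "rotation": [-0.2, 0, 0.2], "grip": 0}, {"xyz": [-0.9, 1.2, 37], "rotation": [-0.2, 0, 0.2], "grip": 0}])

```text
time: 3.08
ee_pos: [0.4472, -0.0722, 0.0113]
eef_rot: [0.766, 0.643, -0.0, 0.001]
ft_force: [-0.0, -0.5, 0.3]
width: 0.0868
```

apply_moves(increments=[{"xyz": [0, 0, 0], "rotation": [0, 0, 0], "grip": 100}, {"xyz": [0, 0, 0], "rotation": [0, 0, 0], "grip": 180}, {"xyz": [0, 0, 0], "rotation": [0, 0, 0], "grip": 180}, {"xyz": [0, 0, 0], "rotation": [0, 0, 0], "grip": 180}, {"xyz": [0, 0, 0], "rotation": [0, 0, 0], "grip": 180}], squeeze=25)

```text
time: 3.7
ee_pos: [0.4472, -0.0722, 0.0113]
eef_rot: [0.766, 0.643, -0.0, 0.001]
ft_force: [-0.7, 1.4, 0.3]
width: 0.0451
```

apply_moves(increments=[{"xyz": [0, 0, 0], "rotation": [0, 0, 0], "grip": 180}, {"xyz": [0, 0, 0], "rotation": [0, 0, 0], "grip": 180}, {"xyz": [0, 0, -20], "rotation": [0, 0, 0], "grip": 180}, {"xyz": [0, 0, -70], "rotation": [0, 0, 0], "grip": 180}, {"xyz": [0, 0, -130], "rotation": [0, 0, 0], "grip": 180}])

```text
time: 4.32
ee_pos: [0.4462, -0.0722, 0.142]
eef_rot: [0.766, 0.643, -0.002, 0.0]
ft_force: [1.6, 0.8, -1.2]
width: 0.043
```

Run:
```python
from h import *
from bench import r,viewer
c=snap(viewer,'wrist','w2'); snap(viewer,'side','s2')
goal(r,[.555,.0125,.20],80)
```

```text
t 4.42 pos [ 0.4503 -0.0724  0.1467] yaw 79.99 w 0.0428 F [-0.   0.2 -2. ]
xyz [101.9  88.8 -52.3] rot [ 0.5  -0.1  -0.01]
```

View pics/w2.png

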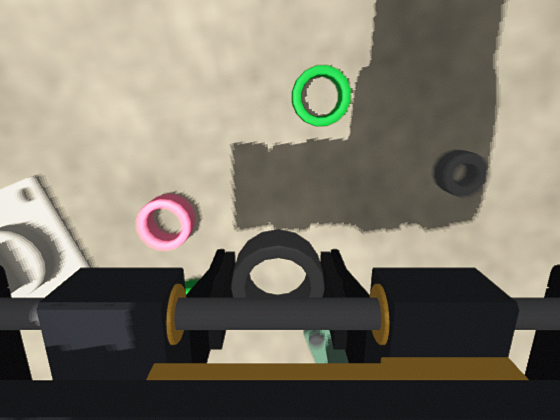

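The ring is held: width 43 mm, ring between the jaws at (278,270). Next I measure the housing from the wrist, with the tool beyond it.

Run:
```python
from h import *
from bench import r,viewer
goal(r,[.73,.0125,.27],80)
```

```text
t 4.42 pos [ 0.4503 -0.0724  0.1467] yaw 79.99 w 0.0428 F [-0.   0.2 -2. ]
xyz [ 132.5  261.7 -120.8] rot [ 0.5  -0.1  -0.01]
```

apply_moves(increments=[{"xyz": [10, 20, -50], "rotation": [0, 0, 0], "grip": 180}, {"xyz": [35, 60, -90], "rotation": [0, 0, 0], "grip": 180}, {"xyz": [60, 110, -120], "rotation": [0, 0, 0], "grip": 180}, {"xyz": [85, 160, -122], "rotation": [0, 0, 0], "grip": 180}, {"xyz": [110, 212, -122], "rotation": [0, 0, 0], "grip": 180}])

```text
time: 5.05
ee_pos: [0.6789, 0.0001, 0.2703]
eef_rot: [0.766, 0.643, 0.004, 0.003]
ft_force: [-0.1, 0.1, 0.2]
width: 0.0432
```

apply_moves(increments=[{"xyz": [22, 50, 0], "rotation": [0, 0, 0], "grip": 180}, {"xyz": [22, 50, 0], "rotation": [0, 0, 0], "grip": 180}, {"xyz": [22, 50, 0], "rotation": [0, 0, 0], "grip": 180}, {"xyz": [22, 50, 0], "rotation": [0, 0, 0], "grip": 180}])

```text
time: 5.55
ee_pos: [0.7313, 0.0123, 0.272]
eef_rot: [0.766, 0.643, 0.004, 0.003]
ft_force: [-0.7, -0.4, -0.0]
width: 0.0429
```

Run:
```python
from h import *
from bench import r,viewer
c=snap(viewer,'wrist','w3')
goal(r,[.649,.0125,.15],80)
```

```text
t 5.6 pos [0.7313 0.0125 0.2723] yaw 80.01 w 0.0433 F [ 0.6 -0.5 -0.7]
xyz [-14.7 -82.3 121.4] rot [ 0.58 -0.19  0.01]
```

View pics/w3.png

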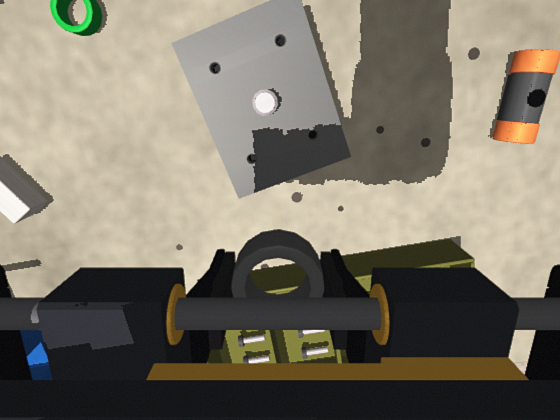

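Wrist view: housing holes at about (214,68), (280,41), (313,134) and (251,158), stub at (264,102), held ring at (278,270). I measure all of these, plus the flange by depth.

```bash
cat >> h.py <<'E'
def holes(c,seeds,z,half=8,frac=.5):
    g=cv2.GaussianBlur(cv2.cvtColor(c['img'],cv2.COLOR_BGR2GRAY),(3,3),0).astype(float); out=[]
    for u,v in seeds:
        w=g[v-half:v+half+1,u-half:u+half+1]; med=np.percentile(w,60); lo=w.min(); m=(w<lo+frac*(med-lo)).astype(np.uint8)
        n,l,st,ce=cv2.connectedComponentsWithStats(m); k=l[np.unravel_index(np.argmin(w),w.shape)]
        wt=np.where(l==k,med-w,0); vv,uu=np.mgrid[v-half:v+half+1,u-half:u+half+1]
        cu,cv=(wt*uu).sum()/wt.sum(),(wt*vv).sum()/wt.sum(); p=ray(c,cu,cv,z)
        out.append(p); print((round(cu,1),round(cv,1)),st[k],p.round(4))
    return np.array(out)
E
python3 - <<'E'
from h import *
c=load('w3'); P=cloud(c)
h=holes(c,[(214,68),(280,41),(313,134),(251,158)],.07)
print('mean',h.mean(0)); D=lambda i,j:np.linalg.norm(h[i]-h[j]).round(4)
print(D(0,1),D(1,2),D(2,3),D(3,0),D(0,2),D(1,3)); 
for a,b in((1,2),(0,3)): d=h[b]-h[a];print('yaw x',np.degrees(np.arctan2(d[1],d[0])))
for a,b in((0,1),(3,2)): d=h[b]-h[a];print('yaw y',np.degrees(np.arctan2(d[1],d[0]))-90)
q=P.reshape(-1,3); near=np.hypot(q[:,0]-.649,q[:,1]-.0125)<.13
k=q[near&(q[:,2]>.066)&(q[:,2]<.074)];print('flange',cv2.minAreaRect(k[:,:2].astype(np.float32)*1000),np.median(k[:,2]))
k=q[near&(q[:,2]>.086)&(q[:,2]<.092)];print('stub',cv2.minEnclosingCircle(k[:,:2].astype(np.float32)*1000),np.median(k[:,2]),len(k))
k=q[near&(q[:,2]>.082)&(q[:,2]<.092)];print('stub',cv2.minEnclosingCircle(k[:,:2].astype(np.float32)*1000),np.median(k[:,2]),len(k))
from bench import r
s=r.read_state();T=R.from_quat(s['eef_rot']);L=T.inv().apply(q-s['ee_pos'])*1000
k=L[(np.hypot(L[:,0],L[:,1])<35)&(L[:,2]<10)&(L[:,2]>-25)]
print(len(k),np.histogram(k[:,2],bins=range(-25,11,1)))
E
```

```text
(np.float64(214.4), np.float64(67.6)) [ 4  3 10 11 87] [ 0.611  -0.0273  0.07  ]
(np.float64(279.7), np.float64(40.1)) [ 3  2 10 11 89] [0.5985 0.0376 0.07  ]
(np.float64(312.3), np.float64(134.3)) [ 4  5  8  8 52] [0.6885 0.055  0.07  ]
(np.float64(254.5), np.float64(158.1)) [  4   0  13  17 137] [ 0.7017 -0.0066  0.07  ]
mean [0.64991131 0.01468786 0.07      ]
0.0661 0.0916 0.0629 0.093 0.113 0.1123
yaw x 10.907972704026381
yaw x 12.87090394265303
yaw y 10.932495149221623
yaw y 12.123225992068456
flange ((649.9845581054688, 14.334129333496094), (160.43798828125, 124.44234466552734), 10.834015846252441) 0.07099807339243175
stub ((650.0936279296875, 14.259353637695312), 11.787520408630371) 0.08856506207074188 502
stub ((649.9540405273438, 14.34221363067627), 11.83012580871582) 0.08849313154553698 526
5581 (array([ 55,  74,  68,  69,  78,  81,  79,  84,  91,  59,  70,  60, 185,
       987, 880, 256, 140, 142, 117, 131, 137, 121, 112, 129, 140, 129,
       122, 143, 144, 128, 140, 154, 117, 117,  42]), array([-25, -24, -23, -22, -21, -20, -19, -18, -17, -16, -15, -14, -13,
       -12, -11, -10,  -9,  -8,  -7,  -6,  -5,  -4,  -3,  -2,  -1,   0,
         1,   2,   3,   4,   5,   6,   7,   8,   9,  10]))
```

Run:
```python
from h import *
from bench import r
for t in('w2','w3'):
    c=load(t); f=K(c)
    P=cloud(c)
    # tool pose: w3 is the present pose
    if t!='w3': continue
    s=r.read_state();T=R.from_quat(s['eef_rot']);L=T.inv().apply(P.reshape(-1,3)-s['ee_pos'])*1000
    L=L.reshape(P.shape)
    m=(np.hypot(L[...,0],L[...,1])<24)&(L[...,2]<-8.5)&(L[...,2]>-13.5)&(L[...,1]<12)
    k=L[m]; A=np.c_[k,np.ones(len(k))]; print('med z',np.median(k[:,2]),len(k))
    hu=cv2.convexHull(k[:,:2].astype(np.float32)); pts=hu[:,0]; pts=pts[pts[:,1]<5]
    M=np.c_[2*pts,np.ones(len(pts))]; x=np.linalg.lstsq(M,(pts**2).sum(1),rcond=None)[0]; print('outer centre',x[:2],'R',np.sqrt(x[2]+x[0]**2+x[1]**2))
    # plane fit
    pl=np.linalg.lstsq(np.c_[k[:,:2],np.ones(len(k))],k[:,2],rcond=None)[0]; print('tilt deg',np.degrees(pl[:2]))
    print(k.min(0),k.max(0))
```

```text
med z -10.994114880458659 2222
outer centre [0.05466831 2.35820159] R 23.96399131631955
tilt deg [ 0.00088634 -0.24760324]
[-22.75363227 -21.71923155 -13.47559679] [21.85133368  6.45493374 -8.50190214]
```

Run:
```python
from h import *
from bench import r,viewer
goal(r,[.650,.014,.13],80)
```

```text
t 5.6 pos [0.7313 0.0125 0.2723] yaw 80.01 w 0.0433 F [ 0.6 -0.5 -0.7]
xyz [-13.1 -81.8 141.4] rot [ 0.58 -0.19  0.01]
```

apply_moves(increments=[{"xyz": [-6, -35, 30], "rotation": [0.3, 0, 0], "grip": 180}, {"xyz": [-12, -75, 80], "rotation": [0.6, -0.2, 0], "grip": 180}, {"xyz": [-13, -83, 125], "rotation": [0.6, -0.2, 0], "grip": 180}, {"xyz": [-13, -83, 142], "rotation": [0.6, -0.2, 0], "grip": 180}, {"xyz": [-13, -83, 142], "rotation": [0.6, -0.2, 0], "grip": 180}])

```text
time: 6.22
ee_pos: [0.6491, 0.0143, 0.1299]
eef_rot: [0.766, 0.643, -0.0, -0.0]
ft_force: [0.3, -0.1, -0.6]
width: 0.0431
```

Run:
```python
from h import *
from bench import r,viewer
for n in('wrist','side','top'):
    c=snap(viewer,n,n[0]+'4'); p=proj(c,[.65,.0145,.088]); print(n,p)
    u,v=[int(round(a)) for a in p]; 
    if n=='side':
        cv2.imwrite('pics/s4c.png',cv2.resize(c['img'][max(0,v-50):v+50,u-65:u+65],None,fx=5,fy=5,interpolation=cv2.INTER_CUBIC))
goal(r,[.650,.014,.13],80)
```

```text
wrist [279.40742182 244.62275624]
side [231.82859287 226.21929219]
top [245.81871273 169.50143256]
t 6.38 pos [0.6504 0.014  0.1315] yaw 79.98 w 0.043 F [ 0.8 -0.  -1.3]
xyz [-0.  -0.4  1.5] rot [ 0.16 -0.02 -0.02]
```

View pics/s4c.png

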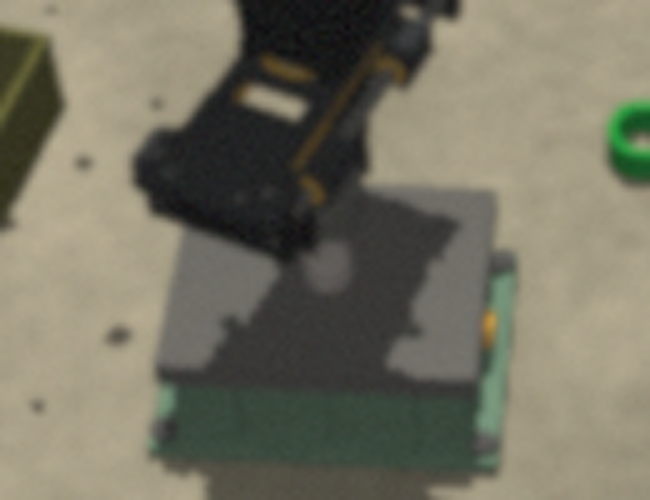

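View pics/w4.png

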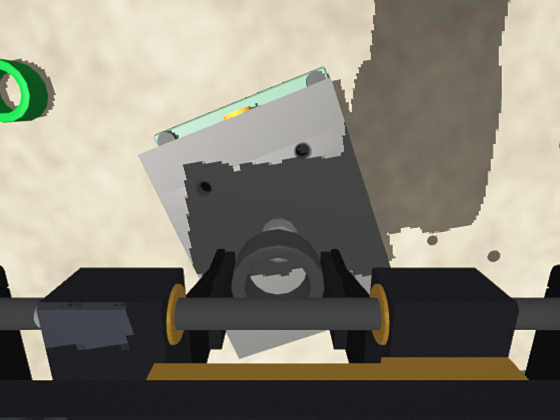

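Wrist view: the stub shows above and through the ring at (279,225), centred left to right with the ring at (278,270). I lower until the ring is just above the stub's top.

apply_moves(increments=[{"xyz": [0, 0, 12], "rotation": [0, 0, 0], "grip": 180}, {"xyz": [0, -0.4, 26], "rotation": [0, 0, 0], "grip": 180}, {"xyz": [0, -0.4, 26], "rotation": [0, 0, 0], "grip": 180}])

```text
time: 6.75
ee_pos: [0.6491, 0.0141, 0.1037]
eef_rot: [0.766, 0.643, -0.0, 0.0]
ft_force: [0.3, -0.6, -0.7]
width: 0.043
```

Run:
```python
from h import *
from bench import r,viewer
c=snap(viewer,'wrist','w5')
cv2.imwrite('pics/w5c.png',cv2.resize(c['img'][190:310,210:350],None,fx=5,fy=5,interpolation=cv2.INTER_CUBIC))
goal(r,[.650,.014,.082],80)
s=r.read_state();T=R.from_quat(s['eef_rot']);L=T.inv().apply(cloud(c).reshape(-1,3)-s['ee_pos'])*1000
k=L[(np.hypot(L[:,0],L[:,1])<14)&(L[:,2]>15)&(L[:,2]<22)];print(len(k),np.median(k[:,2]),k.min(0),k.max(0))
print(proj(c,[.65,.0143,.088]), proj(c,s['ee_pos']+[0,0,.011]))
```

```text
t 6.8 pos [0.6495 0.014  0.1046] yaw 79.98 w 0.043 F [ 0.3  0.3 -0.9]
xyz [ 0.1  0.4 22.6] rot [ 0.07  0.01 -0.02]
641 15.869411785644383 [-10.98824332  -3.55892907  15.00166963] [11.38551026 12.13394305 20.01442265]
[279.74919646 263.53713194] [279.29136    288.97700706]
```

View pics/w5c.png

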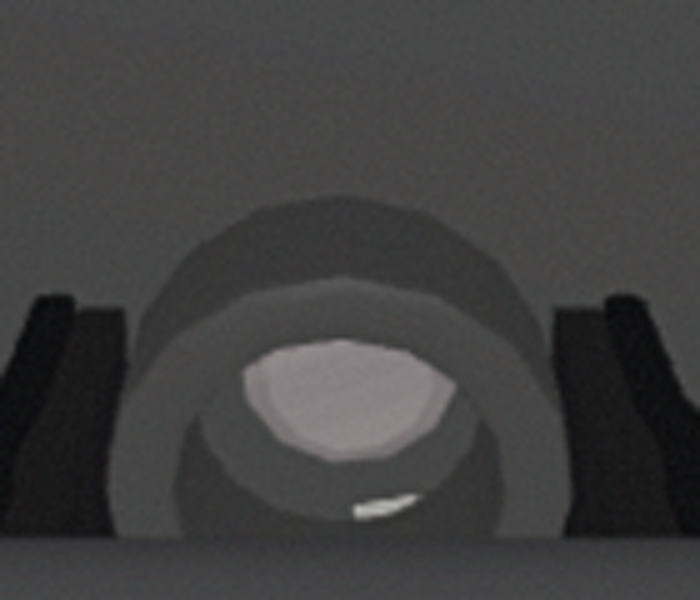

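Through the bore the stub is centred to under 0.5 mm: its tool-frame extent is x -11 to 11.4 and the back edge is at y 12.1. I lower it.

apply_moves(increments=[{"xyz": [0, 0.4, 8], "rotation": [0, 0, 0], "grip": 180}, {"xyz": [0, 0.4, 16], "rotation": [0, 0, 0], "grip": 180}, {"xyz": [0, 0.4, 22], "rotation": [0, 0, 0], "grip": 180}, {"xyz": [0, 0.4, 22], "rotation": [0, 0, 0], "grip": 180}])

```text
time: 7.3
ee_pos: [0.6498, 0.0139, 0.0822]
eef_rot: [0.766, 0.643, 0.0, 0.0]
ft_force: [0.2, -0.2, -1.0]
width: 0.0433
```

apply_moves(increments=[{"xyz": [0, 0, 1], "rotation": [0, 0, 0], "grip": 180}, {"xyz": [0, 0, 1], "rotation": [0, 0, 0], "grip": 180}])

```text
time: 7.55
ee_pos: [0.6499, 0.0139, 0.0814]
eef_rot: [0.766, 0.643, 0.0, 0.001]
ft_force: [-0.3, 0.6, 0.3]
width: 0.0429
```

The vertical force went from -1.0 to +0.3 N, so the ring's weight is on the face. I release and rise.

apply_moves(increments=[{"xyz": [0, 0, 0], "rotation": [0, 0, 0], "grip": 130}, {"xyz": [0, 0, 0], "rotation": [0, 0, 0], "grip": 60}, {"xyz": [0, 0, 0], "rotation": [0, 0, 0], "grip": 0}, {"xyz": [0, 0, 0], "rotation": [0, 0, 0], "grip": 0}, {"xyz": [0, 0, 0], "rotation": [0, 0, 0], "grip": 0}])

```text
time: 8.18
ee_pos: [0.65, 0.0139, 0.0814]
eef_rot: [0.766, 0.643, 0.0, 0.001]
ft_force: [0.2, 0.4, -0.7]
width: 0.0751
```

apply_moves(increments=[{"xyz": [0, 0, -20], "rotation": [0, 0, 0], "grip": 0}, {"xyz": [0, 10, -60], "rotation": [0, 0, 0], "grip": 0}, {"xyz": [10, 40, -110], "rotation": [0, 0, 0], "grip": 0}, {"xyz": [15, 80, -160], "rotation": [0, 0, 0], "grip": 0}, {"xyz": [15, 80, -170], "rotation": [0, 0, 0], "grip": 0}])

```text
time: 8.8
ee_pos: [0.7339, 0.0145, 0.2565]
eef_rot: [0.766, 0.643, 0.003, 0.003]
ft_force: [0.3, -0.1, -0.6]
width: 0.087
```

Run:
```python
from h import *
from bench import r,viewer
c=snap(viewer,'wrist','w6'); P=cloud(c)
q=P.reshape(-1,3); near=np.hypot(q[:,0]-.65,q[:,1]-.014)<.13
k=q[near&(q[:,2]>.0665)&(q[:,2]<.0755)];print('flange',cv2.minAreaRect(k[:,:2].astype(np.float32)*1000),np.median(k[:,2]))
k=q[near&(q[:,2]>.086)&(q[:,2]<.097)];k=k[np.hypot(k[:,0]-.65,k[:,1]-.014)<.03];print('ring+stub',cv2.minEnclosingCircle(k[:,:2].astype(np.float32)*1000),len(k))
d=np.hypot(k[:,0]-.65,k[:,1]-.014);print('ring z',np.median(k[d>.0155][:,2]),'stub z',np.median(k[d<.010][:,2]))
goal(r,[.45,-.30,.2],-77)
```

```text
flange ((650.068603515625, 14.279037475585938), (160.39691162109375, 124.35444641113281), 10.868278503417969) 0.07098389124826907
ring+stub ((650.1988525390625, 12.901286125183105), 21.92236328125) 1656
ring z 0.0928026901174484 stub z 0.08897124516916638
t 8.85 pos [0.7327 0.0143 0.2559] yaw 79.97 w 0.0868 F [-0.1 -1.   1.7]
xyz [-358.7 -224.1   54.5] rot [ 1.2000e-01 -5.0000e-01  1.5697e+02]
```

View pics/w6.png

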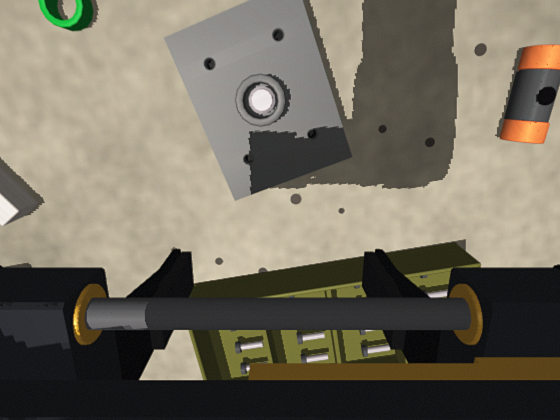

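The ring is seated: its top is at 92.8 mm with the face reading 71.0 mm (22 mm apart), and it sits around the stub at (261,99). Now the cover.

Run:
```python
from h import *
from bench import r,viewer
print(r.read_state()['joint_positions'].round(3))
goal(r,[.60,-.20,.24],20)
```

```text
[-0.416  0.615  0.579  1.106 -0.321  1.499  1.493]
t 8.85 pos [0.7327 0.0143 0.2559] yaw 79.97 w 0.0868 F [-0.1 -1.   1.7]
xyz [-234.1  -93.5   15.3] rot [ 0.34 -0.18 59.97]
```

apply_moves(increments=[{"xyz": [-45, -15, 0], "rotation": [0, 0, 10], "grip": 0}, {"xyz": [-95, -35, 5], "rotation": [0, 0, 20], "grip": 0}, {"xyz": [-145, -55, 10], "rotation": [0, 0, 30], "grip": 0}, {"xyz": [-195, -75, 15], "rotation": [0, 0, 40], "grip": 0}, {"xyz": [-234, -93, 15], "rotation": [0, 0, 50], "grip": 0}])

```text
time: 9.48
ee_pos: [0.5976, -0.2017, 0.2395]
eef_rot: [0.967, 0.255, 0.002, 0.001]
ft_force: [0.4, -0.0, 0.4]
width: 0.0868
```

Run:
```python
from h import *
from bench import r,viewer
goal(r,[.41,-.30,.24],-20)
```

```text
t 9.47 pos [ 0.5976 -0.2017  0.2395] yaw 29.53 w 0.0868 F [ 0.4 -0.   0.4]
xyz [-211.6   -6.9   -1.4] rot [ 3.000e-02 -2.700e-01  4.953e+01]
```

apply_moves(increments=[{"xyz": [-45, -2, 0], "rotation": [0, 0, 10], "grip": 0}, {"xyz": [-95, -4, 0], "rotation": [0, 0, 20], "grip": 0}, {"xyz": [-145, -6, 0], "rotation": [0, 0, 30], "grip": 0}, {"xyz": [-195, -7, 0], "rotation": [0, 0, 40], "grip": 0}, {"xyz": [-211, -7, 0], "rotation": [0, 0, 50], "grip": 0}])

```text
time: 10.1
ee_pos: [0.4067, -0.3005, 0.2374]
eef_rot: [0.983, -0.182, 0.002, -0.002]
ft_force: [0.7, 0.4, 0.0]
width: 0.0873
```

Run:
```python
from h import *
from bench import r,viewer
goal(r,[.385,-.315,.24],-77)
```

```text
t 10.1 pos [ 0.4067 -0.3005  0.2374] yaw -20.99 w 0.0873 F [0.7 0.4 0. ]
xyz [-15.1  21.3  -2.8] rot [-3.200e-01  2.000e-02  5.601e+01]
```

apply_moves(increments=[{"xyz": [-5, 5, 0], "rotation": [0, 0, 10], "grip": 0}, {"xyz": [-10, 10, 0], "rotation": [0, 0, 20], "grip": 0}, {"xyz": [-15, 21, 0], "rotation": [0, 0, 30], "grip": 0}, {"xyz": [-15, 21, 0], "rotation": [0, 0, 40], "grip": 0}, {"xyz": [-15, 21, 0], "rotation": [0, 0, 50], "grip": 0}])

```text
time: 10.72
ee_pos: [0.3839, -0.3139, 0.2361]
eef_rot: [0.813, -0.583, -0.001, -0.003]
ft_force: [-0.1, -1.0, 0.3]
width: 0.0872
```

apply_moves(increments=[{"xyz": [0, 0, 0], "rotation": [0, 0, 6], "grip": 0}, {"xyz": [0, 0, 0], "rotation": [0, 0, 6], "grip": 0}, {"xyz": [0, 0, 0], "rotation": [0, 0, 6], "grip": 0}])

```text
time: 11.1
ee_pos: [0.3835, -0.3135, 0.2356]
eef_rot: [0.782, -0.624, -0.001, -0.004]
ft_force: [0.9, 0.5, 0.5]
width: 0.0867
```

Run:
```python
from h import *
from bench import r,viewer
c=snap(viewer,'wrist','w7'); P=cloud(c); q=P.reshape(-1,3)
near=np.hypot(q[:,0]-.452,q[:,1]+.303)<.08
for lo,hi in((.005,.012),(.027,.034),(.058,.066)):
    k=q[near&(q[:,2]>lo)&(q[:,2]<hi)]
    print(lo,len(k),cv2.minAreaRect(k[:,:2].astype(np.float32)*1000),np.median(k[:,2]))
goal(r,[.452,-.303,.1],-77)
```

```text
0.005 6479 ((453.10015869140625, -302.51947021484375), (116.31402587890625, 90.23733520507812), 11.298454284667969) 0.008990446519586859
0.027 2030 ((453.41546630859375, -302.5419006347656), (58.94022750854492, 58.79536819458008), 58.661109924316406) 0.03098149780944251
0.058 866 ((453.09381103515625, -302.6141662597656), (39.19048309326172, 17.866640090942383), 11.1004056930542) 0.061690081754387505
t 11.15 pos [ 0.3837 -0.3136  0.2358] yaw -77.18 w 0.0872 F [-1.1 -0.4 -0.4]
xyz [  5.7 -68.4 136. ] rot [-0.25  0.36 -0.18]
```

View pics/w7.png

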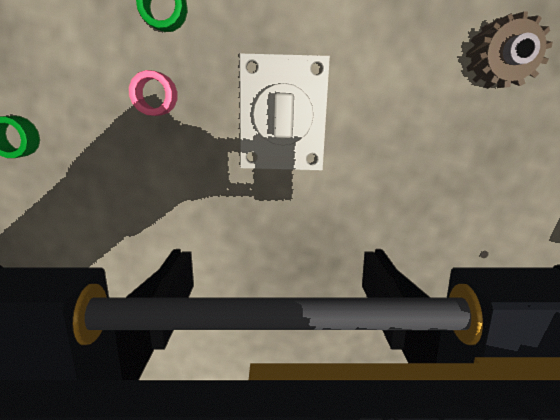

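The cover has four holes, at (252,67), (316,69), (252,158) and (312,158). The plate measures 116x90 mm, lug top is at 61.7 mm, and yaw is about 11.2°. As a check on wrist calibration, I re-measure the pink ring from this opposite yaw.

Run:
```python
from h import *
from bench import r
c=load('w7'); P=cloud(c)
for nm,(x,y) in dict(pink=(.443,-.168),g1=(.525,-.167)).items():
    m=(np.hypot(P[...,0]-x,P[...,1]-y)<.03)&(P[...,2]>.019)&(P[...,2]<.027)
    q=P[m]; hull=cv2.convexHull(q[:,:2].astype(np.float32)*1000)
    print(nm,len(q),np.median(q[:,2]),cv2.minEnclosingCircle(hull))
h=holes(c,[(252,67),(316,69),(252,158),(312,158)],.008); print(h.mean(0))
goal(r,[.453,-.3026,.1],-78.8)
```

```text
pink 871 0.02266686486649818 ((443.91522216796875, -168.27720642089844), 21.957197189331055)
g1 572 0.022595447436723377 ((524.31591796875, -167.20791625976562), 21.475093841552734)
(np.float64(253.4), np.float64(65.1)) [ 3  1 11 13 62] [ 0.4932 -0.2626  0.008 ]
(np.float64(319.3), np.float64(67.5)) [ 7  1  8 13 58] [ 0.5058 -0.3285  0.008 ]
(np.float64(256.5), np.float64(157.4)) [  8   0   9  17 125] [ 0.4021 -0.285   0.008 ]
(np.float64(313.9), np.float64(159.5)) [ 5  4  9 11 54] [ 0.4139 -0.3467  0.008 ]
[ 0.45373145 -0.30568945  0.008     ]
t 11.15 pos [ 0.3837 -0.3136  0.2358] yaw -77.18 w 0.0872 F [-1.1 -0.4 -0.4]
xyz [  5.5 -69.5 136. ] rot [-0.24  0.37  1.62]
```

Wrist bias is only about ±0.4 mm (half the difference between the two yaws). The corrected cover centre is (0.4528, -0.3022) and the housing centre (0.6503, 0.0139). I descend to the lug.

apply_moves(increments=[{"xyz": [2, -35, 20], "rotation": [0, 0, 0.8], "grip": 0}, {"xyz": [5, -69, 60], "rotation": [-0.2, 0.4, 1.6], "grip": 0}, {"xyz": [5, -69, 100], "rotation": [-0.2, 0.4, 1.6], "grip": 0}, {"xyz": [5, -69, 130], "rotation": [-0.2, 0.4, 1.6], "grip": 0}, {"xyz": [5, -69, 130], "rotation": [-0.2, 0.4, 1.6], "grip": 0}])

```text
time: 11.78
ee_pos: [0.4511, -0.3016, 0.1044]
eef_rot: [0.773, -0.634, -0.001, 0.001]
ft_force: [-0.1, -0.0, 1.1]
width: 0.0873
```

Run:
```python
from h import *
from bench import r
goal(r,[.4528,-.3022,.0425],-78.8)
```

```text
t 11.78 pos [ 0.4511 -0.3016  0.1044] yaw -78.73 w 0.0873 F [-0.1 -0.   1.1]
xyz [ 1.  -1.8 61.8] rot [0.17 0.07 0.07]
```

apply_moves(increments=[{"xyz": [1, -1.8, 25], "rotation": [0.1, 0, 0], "grip": 0}, {"xyz": [1, -1.8, 50], "rotation": [0.1, 0, 0], "grip": 0}, {"xyz": [1, -1.8, 61.5], "rotation": [0.1, 0, 0], "grip": 0}, {"xyz": [1, -1.8, 61.5], "rotation": [0.1, 0, 0], "grip": 0}])

```text
time: 12.28
ee_pos: [0.4531, -0.3024, 0.0435]
eef_rot: [0.773, -0.634, -0.001, 0.0]
ft_force: [-0.2, 0.0, 0.8]
width: 0.0873
```

Run:
```python
from h import *
from bench import r
goal(r,[.4528,-.3022,.0425],-78.8)
```

```text
t 12.28 pos [ 0.4531 -0.3024  0.0435] yaw -78.71 w 0.0873 F [-0.2  0.   0.8]
xyz [-0.2  0.2  1. ] rot [0.06 0.05 0.09]
```

apply_moves(increments=[{"xyz": [-0.2, 0.2, 1], "rotation": [0.05, 0.05, 0.1], "grip": 100}, {"xyz": [-0.2, 0.2, 1], "rotation": [0.05, 0.05, 0.1], "grip": 255}, {"xyz": [-0.2, 0.2, 1], "rotation": [0.05, 0.05, 0.1], "grip": 255}, {"xyz": [-0.2, 0.2, 1], "rotation": [0.05, 0.05, 0.1], "grip": 255}, {"xyz": [-0.2, 0.2, 1], "rotation": [0.05, 0.05, 0.1], "grip": 255}], squeeze=50)

```text
time: 12.9
ee_pos: [0.4528, -0.3022, 0.0425]
eef_rot: [0.773, -0.635, -0.0, 0.0]
ft_force: [0.4, 0.0, 0.1]
width: 0.0449
```

apply_moves(increments=[{"xyz": [0, 0, 0], "rotation": [0, 0, 0], "grip": 255}, {"xyz": [0, 0, 0], "rotation": [0, 0, 0], "grip": 255}, {"xyz": [0, 0, 0], "rotation": [0, 0, 0], "grip": 255}, {"xyz": [0, 0, 0], "rotation": [0, 0, 0], "grip": 255}])

```text
time: 13.4
ee_pos: [0.4528, -0.3021, 0.0425]
eef_rot: [0.773, -0.635, -0.0, 0.0]
ft_force: [-0.8, 0.8, -0.0]
width: 0.0177
```

Width is 17.7 mm, so the jaws are on the 18 mm lug. I let the grip settle, then lift.

apply_moves(increments=[{"xyz": [0, 0, 0], "rotation": [0, 0, 0], "grip": 255}, {"xyz": [0, 0, -10], "rotation": [0, 0, 0], "grip": 255}, {"xyz": [0, 0, -40], "rotation": [0, 0, 0], "grip": 255}, {"xyz": [0, 0, -90], "rotation": [0, 0, 0], "grip": 255}, {"xyz": [0, 0, -150], "rotation": [0, 0, 0], "grip": 255}])

```text
time: 14.02
ee_pos: [0.4519, -0.3017, 0.1935]
eef_rot: [0.773, -0.635, -0.001, 0.0]
ft_force: [3.4, 1.2, -5.0]
width: 0.0174
```

apply_moves(increments=[{"xyz": [0, 0, -60], "rotation": [0, 0, 0], "grip": 255}, {"xyz": [0, 0, -60], "rotation": [0, 0, 0], "grip": 255}, {"xyz": [0, 0, -60], "rotation": [0, 0, 0], "grip": 255}])

```text
time: 14.4
ee_pos: [0.4515, -0.3012, 0.2527]
eef_rot: [0.773, -0.635, -0.002, 0.0]
ft_force: [-0.5, 0.1, -6.0]
width: 0.0177
```

Run:
```python
from h import *
from bench import r,viewer
c=snap(viewer,'wrist','w8'); snap(viewer,'side','s8')
goal(r,[.60,-.15,.25],-79.1)
s=r.read_state();T=R.from_quat(s['eef_rot']);L=(T.inv().apply(cloud(c).reshape(-1,3)-s['ee_pos'])*1000)
k=L[(abs(L[:,0])<60)&(abs(L[:,1])<75)&(L[:,2]>29)&(L[:,2]<40)]
print(len(k),np.median(k[:,2]),cv2.minAreaRect(k[:,:2].astype(np.float32)),k.min(0),k.max(0))
pl=np.linalg.lstsq(np.c_[k[:,:2],np.ones(len(k))],k[:,2],rcond=None)[0]; print('tilt deg',np.degrees(pl[:2]))
```

```text
t 14.5 pos [ 0.4512 -0.3011  0.2519] yaw -78.84 w 0.0177 F [ 0.1  0.6 -6. ]
xyz [-119.4 -175.2    1.5] rot [0.26 0.17 0.26]
12796 32.737005833750054 ((0.7560234069824219, -0.49334716796875), (116.7183837890625, 90.53934478759766), 89.92491912841797) [-44.58451807 -58.81791114  29.00112052] [46.0216937 57.8654293 39.9309181]
tilt deg [-0.04669562 -0.25029867]
```

View pics/w8.png

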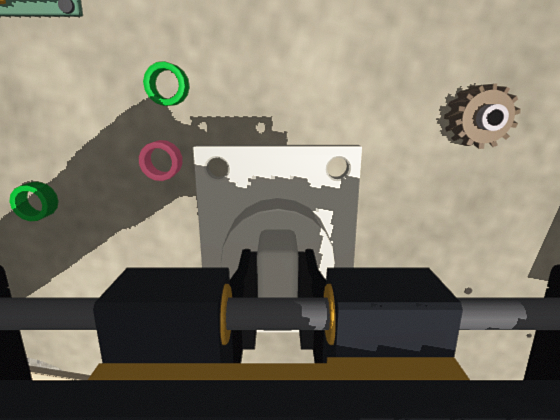

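The cover is held level: plate centre is within 1 mm of the TCP and tilt is 0.25° or less, with the plate's upper holes at (217,167) and (338,167). I carry it over the housing.

Run:
```python
from h import *
from bench import r
goal(r,[.6503,.0139,.22],-79.15)
```

```text
t 14.5 pos [ 0.4512 -0.3011  0.2519] yaw -78.84 w 0.0177 F [ 0.1  0.6 -6. ]
xyz [-270.4 -256.4   31.6] rot [0.26 0.17 0.31]
```

apply_moves(increments=[{"xyz": [-20, -18, 0], "rotation": [0.2, 0.2, 0.3], "grip": 255}, {"xyz": [-50, -45, 0], "rotation": [0.2, 0.2, 0.3], "grip": 255}, {"xyz": [-80, -75, 0], "rotation": [0.2, 0.2, 0.3], "grip": 255}, {"xyz": [-110, -105, 0], "rotation": [0.2, 0.2, 0.3], "grip": 255}, {"xyz": [-140, -135, 0], "rotation": [0.2, 0.2, 0.3], "grip": 255}])

```text
time: 15.12
ee_pos: [0.5565, -0.1362, 0.2502]
eef_rot: [0.771, -0.637, -0.001, 0.001]
ft_force: [0.8, 0.1, -4.7]
width: 0.0176
```

Run:
```python
from h import *
from bench import r
goal(r,[.6503,.0139,.22],-79.15)
```

```text
t 15.12 pos [ 0.5565 -0.1362  0.2502] yaw -79.15 w 0.0176 F [ 0.8  0.1 -4.7]
xyz [-129.8 -120.5   29.8] rot [ 0.2  0.  -0. ]
```

apply_moves(increments=[{"xyz": [-35, -32, 5], "rotation": [0.2, 0, 0], "grip": 255}, {"xyz": [-70, -65, 10], "rotation": [0.2, 0, 0], "grip": 255}, {"xyz": [-105, -95, 20], "rotation": [0.2, 0, 0], "grip": 255}, {"xyz": [-125, -116, 28], "rotation": [0.2, 0, 0], "grip": 255}, {"xyz": [-130, -120, 30], "rotation": [0.2, 0, 0], "grip": 255}])

```text
time: 15.75
ee_pos: [0.6496, 0.0166, 0.2166]
eef_rot: [0.772, -0.636, -0.001, 0.002]
ft_force: [0.3, -0.0, -4.8]
width: 0.0175
```

apply_moves(increments=[{"xyz": [0, 0, 0], "rotation": [0, 0, 0], "grip": 255}])

```text
time: 15.88
ee_pos: [0.649, 0.0158, 0.2154]
eef_rot: [0.771, -0.636, -0.002, 0.003]
ft_force: [0.4, -0.4, -5.8]
width: 0.0176
```

Run:
```python
from h import *
from bench import r
goal(r,[.6503,.0139,.157],-79.15)
```

```text
t 15.88 pos [0.649  0.0158 0.2154] yaw -79.02 w 0.0176 F [ 0.4 -0.4 -5.8]
xyz [ 2.1 -1.3 58.4] rot [ 0.38 -0.04  0.13]
```

apply_moves(increments=[{"xyz": [1, -1, 20], "rotation": [0.3, 0, 0.1], "grip": 255}, {"xyz": [2, -1.3, 40], "rotation": [0.4, 0, 0.1], "grip": 255}, {"xyz": [2, -1.3, 53], "rotation": [0.4, 0, 0.1], "grip": 255}, {"xyz": [2, -1.3, 58], "rotation": [0.4, 0, 0.1], "grip": 255}, {"xyz": [2, -1.3, 58], "rotation": [0.4, 0, 0.1], "grip": 255}])

```text
time: 16.5
ee_pos: [0.6502, 0.0139, 0.1574]
eef_rot: [0.771, -0.637, 0.0, 0.0]
ft_force: [-0.3, -0.1, -4.4]
width: 0.0179
```

apply_moves(increments=[{"xyz": [0, 0, 0], "rotation": [0, 0, 0], "grip": 255}])

```text
time: 16.62
ee_pos: [0.6506, 0.0138, 0.1581]
eef_rot: [0.771, -0.637, 0.001, -0.0]
ft_force: [-0.3, -0.5, -5.3]
width: 0.0171
```

Run:
```python
from h import *
from bench import r,viewer
for n in('wrist','side','top'): snap(viewer,n,n[0]+'9')
goal(r,[.6503,.0139,.157],-79.15)
c=load('s9');cv2.imwrite('pics/s9c.png',cv2.resize(c['img'][140:280,150:320],None,fx=4,fy=4,interpolation=cv2.INTER_CUBIC))
c=load('t9');cv2.imwrite('pics/t9c.png',cv2.resize(c['img'][110:240,180:320],None,fx=4,fy=4,interpolation=cv2.INTER_CUBIC))
```

```text
t 16.77 pos [0.6505 0.0139 0.1579] yaw -79.12 w 0.0175 F [-0.2  0.4 -5.7]
xyz [-0.   0.2  0.9] rot [-0.05 -0.05  0.03]
```

View pics/w9.png

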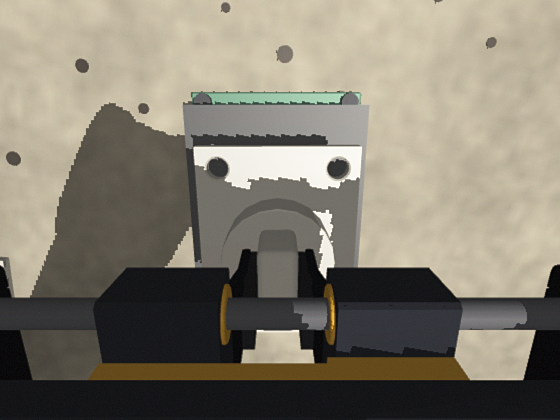

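View pics/s9c.png

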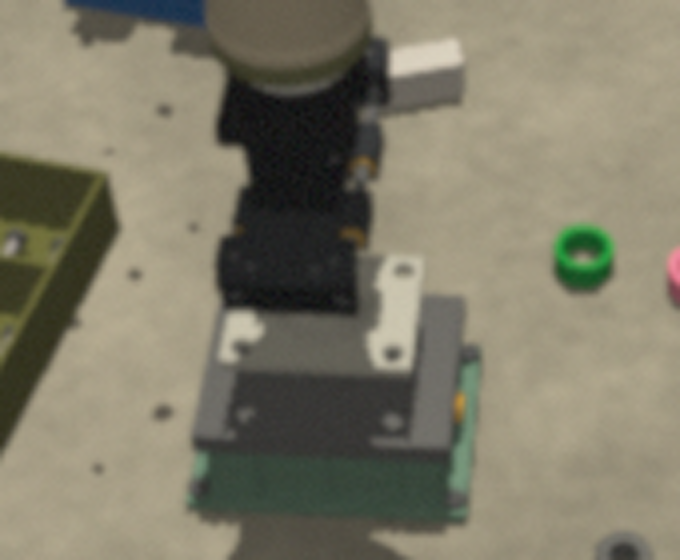

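View pics/t9c.png

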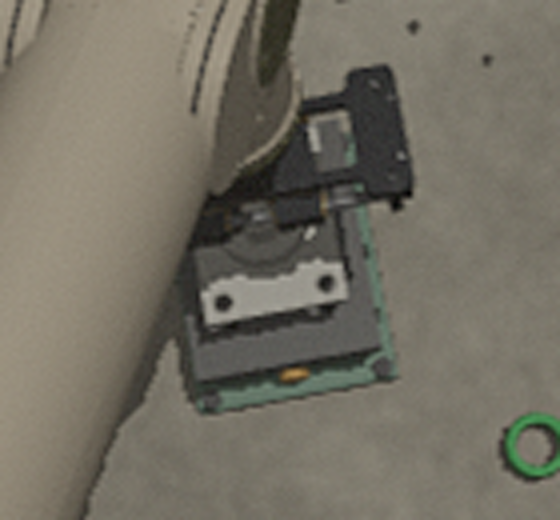

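All three views show the cover level above the housing and clear of it. In the side crop, the cover's near holes at (243,345) and (392,352) stand straight over the housing's at (246,413) and (392,420). I cast these pairs to their planes to get numbers.

Run:
```python
from h import *
from bench import r
s=load('s9'); P=cloud(s); q=P.reshape(-1,3)
near=np.hypot(q[:,0]-.65,q[:,1]-.014)<.1
for nm,lo,hi in(('flange',.064,.077),('plate',.115,.13)):
    k=q[near&(q[:,2]>lo)&(q[:,2]<hi)]; print(nm,len(k),'side z',np.median(k[:,2]))
px=lambda a:[(int(round(150+u/4)),int(round(140+v/4))) for u,v in a]
print('cover holes side'); C=holes(s,px([(243,345),(392,352)]),.123,half=4)
for k in(0,1): pass
def bright(c,seeds,z,half=4):
    g=cv2.GaussianBlur(cv2.cvtColor(c['img'],cv2.COLOR_BGR2GRAY),(3,3),0).astype(float); o=[]
    for u,v in seeds:
        w=g[v-half:v+half+1,u-half:u+half+1]; wt=np.clip(w-np.percentile(w,70),0,None); vv,uu=np.mgrid[v-half:v+half+1,u-half:u+half+1]
        a,b=(wt*uu).sum()/wt.sum(),(wt*vv).sum()/wt.sum(); o.append(ray(c,a,b,z)); print(a.round(1),b.round(1),o[-1].round(4))
    return np.array(o)
print('housing holes side'); H=bright(s,px([(246,413),(392,420)]),.07)
print('diff cover-housing mm',(C-H)[:,:2]*1000)
w=load('w9'); st=r.read_state(); Pw=cloud(w); q=Pw.reshape(-1,3); near=np.hypot(q[:,0]-.65,q[:,1]-.014)<.13
k=q[near&(q[:,2]>.117)&(q[:,2]<.130)];print('plate',len(k),np.median(k[:,2]),cv2.minAreaRect(k[:,:2].astype(np.float32)*1000))
k=q[near&(q[:,2]>.067)&(q[:,2]<.075)]
print('flange z',np.median(k[:,2])); a=np.radians(10.87); d=(k[:,:2]-[.6503,.0139])@np.array([[np.cos(a),-np.sin(a)],[np.sin(a),np.cos(a)]])
print('flange extents in housing axes',d.min(0)*1000,d.max(0)*1000)
k=q[near&(q[:,2]>.118)&(q[:,2]<.130)]
d=(k[:,:2]-[.6503,.0139])@np.array([[np.cos(a),-np.sin(a)],[np.sin(a),np.cos(a)]]);print('plate extents',d.min(0)*1000,d.max(0)*1000)
cv2.imwrite('pics/w9c.png',cv2.resize(w['img'][140:200,190:370],None,fx=4,fy=4,interpolation=cv2.INTER_CUBIC))
# wrist: plate hole circles
g=cv2.cvtColor(w['img'],cv2.COLOR_BGR2GRAY)
```

```text
flange 1452 side z 0.06993477990261457
plate 789 side z 0.12333124575507821
cover holes side
(np.float64(212.4), np.float64(227.9)) [ 2  3  7  6 33] [0.6823 0.0574 0.123 ]
(np.float64(247.8), np.float64(228.0)) [ 2  3  4  3 10] [0.5994 0.037  0.123 ]
housing holes side
210.7 243.2 [0.69   0.0656 0.07  ]
248.4 245.8 [0.5968 0.0504 0.07  ]
diff cover-housing mm [[ -7.63210262  -8.21882516]
 [  2.61983172 -13.40490223]]
plate 12863 0.12460509082645202 ((650.9782104492188, 13.389350891113281), (116.52464294433594, 90.44023895263672), 10.832962989807129)
flange z 0.07100736727773013
flange extents in housing axes [-38.12988104 -61.95510367] [79.45350798 62.55237243]
plate extents [-57.69497009 -45.88419943] [58.81338775 44.57888346]
```

View pics/w9c.png

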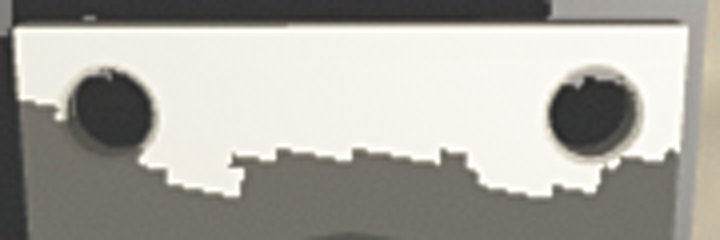

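Those side-view bright spots turn out to be light falling through the cover's holes, not the threaded holes, so I discard that comparison. The same-camera wrist comparison gives cover minus flange ≈ (+1.0, -0.7) mm in housing axes, height 45.5 mm and yaw 10.83° against 10.87°. I correct by that and then look down through the holes.

apply_moves(increments=[{"xyz": [-0.3, 0.5, 0.3], "rotation": [0, 0, 0], "grip": 255}, {"xyz": [-0.7, 1.1, 0.7], "rotation": [-0.05, -0.05, 0], "grip": 255}, {"xyz": [-0.7, 1.1, 0.7], "rotation": [-0.05, -0.05, 0], "grip": 255}, {"xyz": [-0.7, 1.1, 0.7], "rotation": [-0.05, -0.05, 0], "grip": 255}])

```text
time: 17.27
ee_pos: [0.6493, 0.0144, 0.1572]
eef_rot: [0.771, -0.637, -0.0, -0.0]
ft_force: [0.5, -0.3, -6.4]
width: 0.0175
```

```bash
cat > chk.py <<'E'
from h import *
def chk(w):
    q=cloud(w).reshape(-1,3); near=np.hypot(q[:,0]-.65,q[:,1]-.014)<.13
    a=np.radians(10.87); M=np.array([[np.cos(a),-np.sin(a)],[np.sin(a),np.cos(a)]])
    for nm,lo,hi in(('flange',.067,.075),('plate',.117,.13)):
        k=q[near&(q[:,2]>lo)&(q[:,2]<hi)]; d=(k[:,:2]-[.6503,.0139])@M*1000
        print(nm,np.median(k[:,2]).round(4),'min',d.min(0).round(2),'max',d.max(0).round(2),'ang',cv2.minAreaRect(d.astype(np.float32))[2])
    pl=np.linalg.lstsq(np.c_[d,np.ones(len(d))],k[:,2]*1000,rcond=None)[0]; print('tilt',np.degrees(pl[:2]))
E
python3 - <<'E'
from chk import *
from bench import r,viewer
w=snap(viewer,'wrist','w10'); s=snap(viewer,'side','s10'); t=snap(viewer,'top','t10')
chk(w); goal(r,[.6495,.0144,.157],-79.13)
g=w['img'].astype(float); z=np.clip((g-0)*4,0,255).astype(np.uint8)[140:200,190:370]
cv2.imwrite('pics/w10c.png',cv2.resize(z,None,fx=4,fy=4,interpolation=cv2.INTER_CUBIC))
# expected places of cover holes (plate top) and housing holes
R2=lambda x,y,z,cx,cy,a: [cx+x*np.cos(a)-y*np.sin(a),cy+x*np.sin(a)+y*np.cos(a),z]
a=np.radians(10.87)
for y in(.033,-.033): print('cover top',proj(w,R2(.046,y,.1245,.6500,.0141,a)),'bottom',proj(w,R2(.046,y,.1165,.65,.0141,a)),'thread',proj(w,R2(.046,y,.071,.65,.0141,a)))
E
```

```text
flange 0.071 min [-39.28 -62.1 ] max [79.41 62.67] ang 89.96766662597656
plate 0.1237 min [-59.03 -45.18] max [57.56 45.28] ang 0.09498132020235062
tilt [-0.44320332 -0.02825025]
t 17.43 pos [0.6493 0.0144 0.1573] yaw -79.12 w 0.0179 F [ 0.4 -0.7 -5.7]
xyz [ 0.  -0.2  0.3] rot [-0.    0.    0.01]
cover top [216.09651321 167.90370329] bottom [218.47198358 165.4009285 ] thread [229.1102281  154.19256725]
cover top [338.00140976 167.83312898] bottom [335.64620901 165.33305719] thread [325.09877278 154.13683631]
```

View pics/w10c.png

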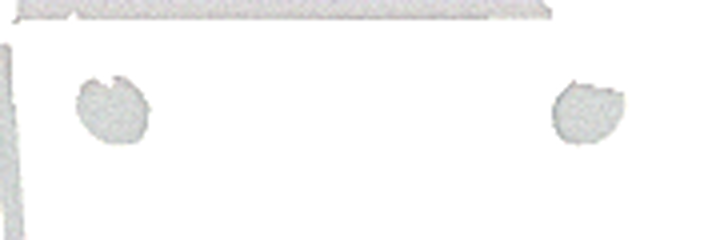

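In the same camera the cover is now offset from the flange by (0.0, -0.2) mm, yaw agrees within 0.1°, and height is about 45 mm. The threaded holes are not in sight through the cover's holes. I check tilt against the flange's own, and make an independent check with the side camera: cover holes now against housing holes in the first picture.

Run:
```python
from chk import *
for tag in('w10','w9','w8','w6'):
    w=load(tag); q=cloud(w).reshape(-1,3); near=np.hypot(q[:,0]-.65,q[:,1]-.014)<.13
    k=q[near&(q[:,2]>.068)&(q[:,2]<.0745)]
    if len(k)>100:
        a=np.radians(10.87); M=np.array([[np.cos(a),-np.sin(a)],[np.sin(a),np.cos(a)]]); d=(k[:,:2]-[.65,.014])@M*1000
        print(tag,'flange tilt',np.degrees(np.linalg.lstsq(np.c_[d,np.ones(len(d))],k[:,2]*1000,rcond=None)[0][:2]))
s0=load('side0'); s=load('s10')
a=np.radians(10.87); R2=lambda x,y,z,cx=.65,cy=.0142:[cx+x*np.cos(a)-y*np.sin(a),cy+x*np.sin(a)+y*np.cos(a),z]
sd=lambda c,z,xy:[tuple(int(round(v)) for v in proj(c,R2(x,y,z))) for x,y in xy]
xy=[(.046,.033),(-.046,.033),(-.046,-.033)]
def loc(p): p=np.array(p)[:2]-[.65,.0142]; return p@np.array([[np.cos(a),-np.sin(a)],[np.sin(a),np.cos(a)]])*1000
for nm,c,z in(('housing',s0,.07),('cover',s,.123)):
    h=holes(c,sd(c,z,xy),z,half=4)
    for p,e in zip(h,xy): print(nm,'err',(loc(p[:2])-np.array(e)*1000).round(2))
t0=load('top0');h=holes(t0,sd(t0,.07,xy+[(.046,-.033)]),.07,half=4)
for p,e in zip(h,xy+[(.046,-.033)]): print('top housing err',(loc(p[:2])-np.array(e)*1000).round(2))
xy2=[(-.046,.033),(-.046,-.033)]
t=load('t10');h=holes(t,sd(t,.123,xy2),.123,half=4)
for p,e in zip(h,xy2): print('top cover err',(loc(p[:2])-np.array(e)*1000).round(2))
```

```text
w10 flange tilt [ 0.00462214 -0.01391981]
w9 flange tilt [ 0.00991874 -0.0102037 ]
w6 flange tilt [-0.01398801 -0.01106944]
(np.float64(212.5), np.float64(240.0)) [ 2  3  4  3 10] [0.6891 0.0551 0.07  ]
(np.float64(249.2), np.float64(241.9)) [ 3  3  4  3 10] [0.5983 0.0384 0.07  ]
(np.float64(251.6), np.float64(221.4)) [ 2  3  4  4 11] [ 0.6114 -0.027   0.07  ]
housing err [ 0.06 -0.22]
housing err [-0.19  0.55]
housing err [ 0.31 -0.16]
(np.float64(212.0), np.float64(228.7)) [ 3  3  6  6 31] [0.6825 0.0599 0.123 ]
(np.float64(248.4), np.float64(228.5)) [ 3  3  4  4 12] [0.5975 0.0381 0.123 ]
(np.float64(251.1), np.float64(207.5)) [ 2  2  5  4 11] [ 0.6104 -0.0282  0.123 ]
cover err [-5.49  5.75]
cover err [-1.08  0.34]
cover err [-0.88 -1.14]
(np.float64(231.9), np.float64(157.3)) [4 3 3 3 7] [0.6887 0.0541 0.07  ]
(np.float64(237.4), np.float64(190.2)) [3 3 4 3 9] [0.5988 0.0377 0.07  ]
(np.float64(262.0), np.float64(185.7)) [3 3 3 3 7] [ 0.6108 -0.0272  0.07  ]
(np.float64(255.9), np.float64(152.9)) [3 3 3 3 8] [ 0.701  -0.0099  0.07  ]
top housing err [-0.43 -1.07]
top housing err [ 0.11 -0.27]
top housing err [-0.35 -0.29]
top housing err [-0.43 -0.26]
(np.float64(235.2), np.float64(185.8)) [ 3  3  4  4 11] [0.5977 0.0371 0.123 ]
(np.float64(260.8), np.float64(181.0)) [ 2  3  4  3 10] [ 0.6101 -0.0273  0.123 ]
top cover err [-1.1  -0.66]
top cover err [-1.01 -0.23]
```

Run:
```python
from chk import *
a=np.radians(10.87); M=np.array([[np.cos(a),-np.sin(a)],[np.sin(a),np.cos(a)]])
for tag,cx,cy,z in(('w7',.453,-.3025,.009),('w9',.6505,.0139,.1245),('w10',.6495,.0144,.1238)):
    q=cloud(load(tag)).reshape(-1,3); d=(q[:,:2]-[cx,cy])@M*1000; rr=np.hypot(*d.T)
    m=(rr>33)&(abs(d[:,0])<57)&(abs(d[:,1])<44)&(abs(q[:,2]-z)<.003); k=q[m]; d=d[m]
    pl=np.linalg.lstsq(np.c_[d,np.ones(len(d))],k[:,2]*1000,rcond=None)[0]; print(tag,len(k),'tilt',np.degrees(pl[:2]).round(2),'z0',pl[2].round(2), 'far/near z',[np.median(k[(d[:,0]>lo)&(d[:,0]<lo+15)][:,2]).round(5) for lo in(-57,-42,30,42)])
```

```text
w7 5808 tilt [-0.02 -0.01] z0 8.99 far/near z [np.float64(0.00898), np.float64(0.00902), np.float64(0.00897), np.float64(0.00893)]
w9 10610 tilt [ 0.03 -0.08] z0 124.6 far/near z [np.float64(0.12484), np.float64(nan), np.float64(0.12462), np.float64(0.12463)]
w10 10608 tilt [-0.07 -0.02] z0 123.71 far/near z [np.float64(0.12431), np.float64(nan), np.float64(0.12366), np.float64(0.12363)]
  return _methods._mean(a, axis=axis, dtype=dtype,
  ret = ret.dtype.type(ret / rcount)
```

With the cap and fingers masked out, the tilt is 0.1° or less. The side and top hole checks put the cover 0.8–1.0 mm low in x, while the wrist puts it at 0. I take the middle, +0.4 mm in x and +0.2 mm in y.

apply_moves(increments=[{"xyz": [-0.2, -0.5, -0.2], "rotation": [0, 0, 0], "grip": 255}, {"xyz": [-0.2, -0.5, -0.2], "rotation": [0, 0, 0], "grip": 255}, {"xyz": [-0.2, -0.5, -0.2], "rotation": [0, 0, 0], "grip": 255}, {"xyz": [-0.2, -0.5, -0.2], "rotation": [0, 0, 0], "grip": 255}])

```text
time: 17.92
ee_pos: [0.6498, 0.0147, 0.1574]
eef_rot: [0.771, -0.637, -0.0, -0.0]
ft_force: [-0.7, -0.4, -4.6]
width: 0.0173
```

Run:
```python
from chk import *
from bench import r,viewer
w=snap(viewer,'wrist','w11'); s=snap(viewer,'side','s11'); t=snap(viewer,'top','t11')
chk(w); goal(r,[.6498,.0147,.1573],-79.13); print(abs(r.read_state()['joint_vel']).max())
a=np.radians(10.87); R2=lambda x,y,z,cx=.65,cy=.0142:[cx+x*np.cos(a)-y*np.sin(a),cy+x*np.sin(a)+y*np.cos(a),z]
loc=lambda p:(np.array(p)[:2]-[.65,.0142])@np.array([[np.cos(a),-np.sin(a)],[np.sin(a),np.cos(a)]])*1000
xy=[(-.046,.033),(-.046,-.033)]
for c in(s,t):
    h=holes(c,[tuple(int(round(v)) for v in proj(c,R2(x,y,.123))) for x,y in xy],.123,half=4)
    for p,e in zip(h,xy): print('cover err',(loc(p)-np.array(e)*1000).round(2))
```

```text
flange 0.071 min [-38.99 -61.95] max [79.88 62.48] ang 89.97264099121094
plate 0.1239 min [-58.59 -45.  ] max [58.02 45.64] ang 0.04303697869181633
tilt [-0.44995153 -0.03889084]
t 18.07 pos [0.6498 0.0147 0.1575] yaw -79.12 w 0.0175 F [-0.2  1.  -5. ]
xyz [-0.  -0.   0.2] rot [-0.    0.    0.01]
0.0009996566851945862
(np.float64(248.0), np.float64(228.3)) [ 3  3  3  4 10] [0.5987 0.0376 0.123 ]
(np.float64(250.6), np.float64(207.4)) [2 2 4 3 9] [ 0.6117 -0.0283  0.123 ]
cover err [ 0.03 -0.33]
cover err [ 0.36 -1.55]
(np.float64(235.1), np.float64(185.6)) [ 3  3  4  4 13] [0.5983 0.0373 0.123 ]
(np.float64(260.6), np.float64(180.6)) [ 2  2  4  4 13] [ 0.611  -0.0269  0.123 ]
cover err [-0.4 -0.6]
cover err [-0.07 -0.01]
```

View pics/s11.png

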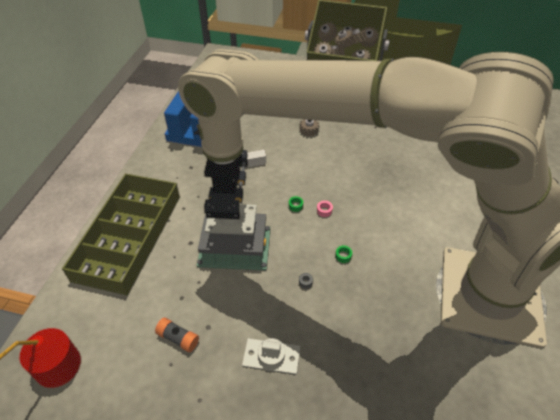

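The side view shows the cover level over the housing at (234,222). The mallet (177,335), two-hole cover (271,354), narrow ring (305,280), coloured rings, pinion and block are all in their first places. The wrist now gives a cover-to-flange offset of (0.0, +0.05) mm, and top and side agree to about 0.5 mm in x. I hand the job in.

```bash
python3 -c "
from bench import r
print(r.close_job())"
```

```text
the job is handed in; nothing more can be done
None
```

I set the wide grey bushing over the shaft stub, let it go, and am holding the four-hole cover by its lug above the housing with its holes lined up. The job was handed in at about 18 s.

- **Bushing:** after release its top read 22 mm above the housing face, so it sits flat around the stub.
- **Cover position:** the last wrist view put it within 0.1 mm of the flange centre and 0.1° of its direction. It was about 45 mm above the face and was not touching anything.
- **Cover level:** at the pose just before the last sub-millimetre shift, tilt was 0.1° or less with the cap and fingers masked out. The unmasked fit read 0.45° there and after the shift.
- **Everything else:** the other parts look unmoved in the last side view.

**Checks that disagreed or failed:**
- **Camera disagreement:** before the last correction, side and top put the cover 0.8–1.0 mm off in x while the wrist put it at 0, so I split the difference. Afterwards they agreed to about 0.5 mm, except one coarse side-view reading of about 1.5 mm in y on a shadowed hole.
- **Holes not seen directly:** I could not see the threaded holes through the cover's holes. Alignment rests on the flange edges, the first pictures of the holes and the hole positions.
- **Discarded check:** I dropped one side-view comparison because its bright spots were light falling through the cover's holes.

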